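# Step the nest bar back to a missed cap

## Task

The nest bar of the cap press has been fed out to the end of its run, but one bottle passed the press unpressed: its cap still stands proud, with the neck showing. Throw the pawl over, clear of the rack, push the nest bar back in until that bottle stands right under the press bell, then drop the pawl fully home in the rack again so that it locks the bar there. Keep the bottles standing in their nests and leave the other things on the bench where they are.

Things in the scene. Friction and masses are not known exactly. Their poses are not given: they have to be found in the camera images.
- rig: Hand-indexed cap press, fixed to the bench: black base 440 x 340 x 22 mm, 45 mm column 0.44 m tall 135 mm to the right (-y) of the rail, bracket and 60 mm square air cylinder over the rail, from z = 0.27 m up. Origin: on the bench under the ram axis. Its x runs along the rail away from the handle end (roughly away from the robot), y away from the column side, z up.
- ram (a point): Centre of the mouth of the steel press bell (46 mm diameter), 200 mm above the bench over the middle of the rail. It does not move in this task. Bottles pass below it: 28 mm clear over a pressed bottle, 18 mm over the missed one.
- bar (a joint): Travel of the nest bar in m. 0 = at the start, the outer end of its run, with the nest farthest from the handle under the bell; grows as the bar is pushed back in along the rig's +x, away from the robot (up to 0.14). Friction about 3 N. Outward only 6 mm are left to the end stop. Four nests in a row on the rig's x axis, 42 mm apart: 0.042, 0.084, 0.126 bring the 2nd, 3rd, 4th under the bell.
- handle (a point): Middle of the grip of the bar's bow handle: a level steel bar 12 mm thick, 80 mm long along the rig's y, on two posts 68 mm apart, 112 mm above the bench and 60 mm above the bar's plate, on the robot's side, 110 mm from the axis of the nearest nest. Moves with the bar. Free all round: pinch it from above, fingers closing along the rig's x.
- pawl (a joint): Angle of the drop pawl in rad. 0 = lying towards the robot (-x), nose fully home in the rack: the bar can then not be pushed in, and a nest is exactly under the bell when a tooth's face bears on the nose. Grows as it swings up and over to +x: 1.57 = upright, 2.2 = thrown over on its stop, where its weight keeps it. Let go before upright it falls back. Resting on a tooth's top it reads about 0.13.
- pawl_pin (a point): Middle of the pawl's cross pin: round steel, 10 mm in diameter, sticking out 44 mm to the left (rig's +y) of the pawl arm near its nose; this point is 22 mm out from the arm. Circles the pivot at 76 mm radius; 78 mm above the bench with the pawl down. Pinch it from above, fingers closing along the rig's x; it turns in the fingers as the pawl (0.12 kg, swings freely) goes over.
- pawl_pivot (a point): On the pawl's pivot axis (along the rig's y), in the middle of the 13 mm wide arm, 76 mm above the bench; does not move. Its bracket, 26 mm wide along x and 88 mm high, stands 25 to 37 mm to the left (+y) of this point; the pin passes over it. The nose ends 90 mm from the pivot.
- bottle_missed: The bottle with the unpressed cap: white, round, 32 mm in diameter, 130 mm tall, its cap 10 mm higher than on the others with a ring of narrower grey neck showing under it. In one of the three nests on the robot's side of the bell. Origin: centre of its underside, 52 mm above the bench while in its nest.
- bottle_1: White bottle 32 mm in diameter and 120 mm tall with its cap pressed home, in the nest farthest from the handle (under the bell at the start). Origin: centre of its underside. Stands loosely in its 22 mm deep nest.
- bottle_2: Another pressed bottle on the bar, same as bottle_1.
- bottle_3: Another pressed bottle on the bar, same as bottle_1.
- cap_bin: Bystander: open grey bin 160 x 120 x 70 mm with caps in it, on the bench to the right of the press. Origin: centre of its underside.
- bottle_open: Bystander: loose bottle without a cap, 32 mm in diameter, 90 mm tall, standing on the black base plate to the right of the bar. Origin: centre of its underside, 22 mm above the bench.
- spanner: Bystander: steel spanner 170 mm long lying on the bench to the left of the press. Origin: near its middle, on the underside.
- rack (a point): On the steel rack along the bar's left (+y) side, 92 mm from the row of nests: top edge of the upright face of the first tooth, which bears on the pawl's nose at the start. Moves with the bar. One saw tooth per nest, 42 mm pitch, 11 mm high: upright face to +x (away from the robot), 5 mm flat top, 25 mm slope down to -x, 12 mm flat gap in which the 9 mm thick nose lies.
Things that resemble listed ones, but are neither listed nor needed, are in the scene too. Leave any blue look-alike of the bottle_missed alone.

How it is judged:
By the outcome, as a careful person would: the job done as asked, in the order asked, and still so for the second after the job is handed in, with the robot touching nothing.
It also fails if it takes over 67 s, if anything falls off the work surface, if the arm or the gripper's body presses on something with over 40 N, if the wrist force passes 120 N, or if a joint passes its speed limit or range.

## Robot

A 6-joint arm with a two-finger parallel gripper is mounted at the origin on the work surface. World frame = base frame: x ahead of the robot, y to its left, z up, the work surface at z = 0. Lengths are in m, angles in degrees, forces in N, time in s.
With the tool pointing down it reaches from about 0.35 to 1 m from the base axis. Payload 7.1 kg.
Tool frame: the origin (TCP) lies on the front face of the gripper's body, between the roots of the fingers; the fingertips stand 73 mm ahead of it and the grasp point (between the pads) lies 54 mm ahead of it; z points along the fingers, y is the line along which they close (so a half turn about z gives the same grasp; the last joint's range is limited). The gripper opens to 85 mm and grips with 20 to 120 N. Pads are 22 mm wide; open, the fingers measure 114 mm over their backs; the gripper's body (76 mm by 85 mm) begins 54 mm behind the grasp point. The pads swing forward as they close: fully open they stand 13 mm farther back than shut.
Start: joints at [74.37, 24.242, 93.386, -0, 62.372, -1.089], TCP at [0.157, 0.605, 0.304] pointing down, gripper open.
Joint ranges: [-172.04, 172.04], [-51.8, 120.97], [4.93, 147.93], [-75.15, 255.16], [6.16, 154.13], [-145.62, 145.62]. Speed limits (degrees/s): [136.94, 136.94, 172.46, 180, 180, 180].

## Interface

Orientations are given as a 3x3 rotation matrix whose columns are the frame's x, y, z axes.
In Python, from station import arm gives the robot as it stands.
- The arm moves only by the tool step_arm, never from a script. Its argument "targets" is text: rows parted by semicolons, each of 4 numbers parted by spaces: the shift along the tool's x, y, z in units of 150 mm (1.0 is 150 mm), then the turn about the tool's z in units of 0.1 rad (1.0 is 0.1 rad). In form: dx dy dz turn; .... A call has 1 to 5 rows; each row shifts and turns the commanded pose from where the row before left it, along the tool's axes as they then stand; what a row does not reach is not made up. A row lasts 1/8 s, in which the tool goes at most 62.5 mm and 10.7 degrees, less where a joint would pass 70% of its speed; a pose out of reach is approached as far as the arm can. A call with a number of a shift or a turn outside -1 to 1 is refused whole. A call with a gripper value outside its range is refused whole. "fingers" is the closure, from -1 (fully open) to 1 (shut), set as the call begins (left out, the last holds). The fingers move at their own pace and stop on an object; "newtons" is the grip in N (left out, the last holds). Time passes only in rows, so rows that do not move let the fingers close. It gives the time, the measured TCP pose, the force, the opening and the grip force at its end, in the units of the state.
- arm.get_obs(): the state, without advancing time (a new reading comes with each control period).
- arm.camera(name): name is "scene" or "top"; returns the picture (420x560x3 uint8, red, green, blue); there is no depth.
- arm.calibration(name): a dict with "fovy" (degrees; the focal length in pixels is half the picture's height over the tangent of half this angle, whatever the lens; pixels are square), "cx", "cy" (the principal point, pixels), "k1" (the pictures are not rectified: a ray, as slopes to the right and down, at radius r is drawn at 1 + k1 r^2 times it, then the intrinsics apply), "R" (3x3) and "t" (3): a world point X has camera coordinates R X + t. Camera axes: x right, y down, z forward; pixel columns grow to the right and rows downward; lengths in m; the calibration is good to about 2 mm. A picture is of the moment at which its call begins. calibration takes no time and is no camera call.
- arm.close_job(): hands the job in; it is judged then, once.
The state is a dict: "clock": time; "q": joint angles; "joint_velocities": joint speeds; "joint_torque": joint torques, N m; "position": TCP position; "orientation": TCP orientation; "ft_force": force on the tool from outside, world axes, zero at the start; "wrist_torque": the same for the moment, N m; "finger_gap": opening from 0.0 (shut) to 1.0 (fully open); "grasp_force": force on a finger pad.
Only numpy, scipy, OpenCV 4.12 (cv2) and the standard library are available. Lean on these libraries where they do the work, as an engineer would, in place of code of your own. Each camera call takes 0.05 s, during which the arm holds its last target. There are 200 camera calls.

## Working session

There is one attempt and no reset: what is moved stays moved. The work goes in short steps, Python scripts to look and compute and a tool call to move; the robot and the scene stay as the last step left them, time stands still between calls to the robot, and variables do not carry over. Pictures are saved under pics/ and viewed, at most 10 in all, crops included, and the job is handed in when it is done.

Besides the shell and the picture viewer there is one more tool, called after ">>>" as name(argument=value, ...), one argument or row to a line, values as JSON. step_arm: Moves the arm, as the interface text tells. Its arguments: {"type":"object","properties":{"targets":{"type":"string"},"fingers":{"type":"number"},"newtons":{"type":"number"}},"required":["targets"]}

```bash
ls; mkdir -p pics; python3 - <<'E'
from station import arm
import cv2
for n in("scene","top"):
    im=arm.camera(n); cv2.imwrite(f"pics/{n}0.png",im[:,:,::-1]); print(arm.calibration(n))
print(arm.get_obs())
E
```

```text
pics
{'fovy': 51.7497330570322, 'cx': 275.1012641008269, 'cy': 219.06376909729946, 'k1': -0.11553575527999199, 'R': array([[-0.87318534,  0.48735732,  0.00549631],
       [ 0.34838404,  0.63199757, -0.69224824],
       [-0.3408459 , -0.60254619, -0.72163852]]), 't': array([ 0.55339138, -0.05176413,  1.37195939])}
{'fovy': 44.962139378629914, 'cx': 286.07706963115476, 'cy': 211.03564347986296, 'k1': -0.16045763187086481, 'R': array([[-4.44910370e-02, -9.99009315e-01, -9.67206319e-04],
       [-9.78450512e-01,  4.37708123e-02, -2.01788779e-01],
       [ 2.01631205e-01, -8.03142849e-03, -9.79428585e-01]]), 't': array([-0.04221092,  0.62585661,  1.10770334])}
{'clock': 0.1, 'q': array([ 7.43717799e+01,  2.42799553e+01,  9.34285052e+01, -6.29714543e-04,
        6.23714213e+01, -1.08774910e+00]), 'joint_velocities': array([ 0.0876863 , -0.02174997, -0.02907704,  0.00626254,  0.12019709,
        0.05497119]), 'joint_torque': array([ 8.75067076e-05, -5.58429945e+01, -2.82447588e+01, -5.78737740e-05,
        2.99310777e-03,  6.77741426e-06]), 'position': array([0.15677455, 0.60460243, 0.30321446]), 'orientation': array([[-9.67971821e-01,  2.51058599e-01, -3.66212134e-04],
       [ 2.51058865e-01,  9.67970886e-01, -1.34528012e-03],
       [ 1.67385414e-05, -1.39413405e-03, -9.99999028e-01]]), 'ft_force': array([ 0.03249822, -0.43428639, -0.17065886]), 'wrist_torque': array([ 0.0336298 ,  0.02251933, -0.03284603]), 'grasp_force': 0.0, 'finger_gap': 1.0002160719346154}
```

View pics/scene0.png

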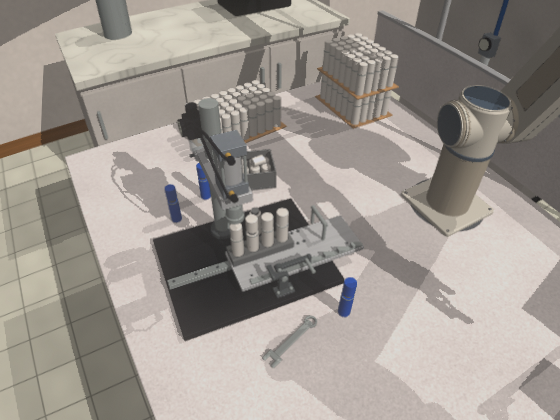

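View pics/top0.png

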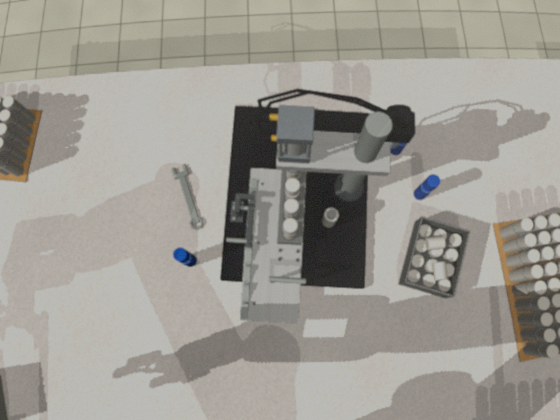

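The scene view shows the bar with four white bottles at about (237,235), (252,232), (267,228) and (282,220). The handle is near (318,225), the pawl near (290,270), and the blue look-alikes at (173,203), (203,182) and (347,297). The top view shows the handle at (287,280) and the pin at about (235,240). Next I'll make enlarged crops.

```bash
python3 - <<'E'
import cv2
a=cv2.imread("pics/scene0.png")[190:310,215:375]; cv2.imwrite("pics/c1.png",cv2.resize(a,None,fx=5,fy=5,interpolation=cv2.INTER_CUBIC))
a=cv2.imread("pics/top0.png")[160:330,215:345]; cv2.imwrite("pics/c2.png",cv2.resize(a,None,fx=3.5,fy=3.5,interpolation=cv2.INTER_CUBIC))
E
```

```text
(no output)
```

View pics/c1.png

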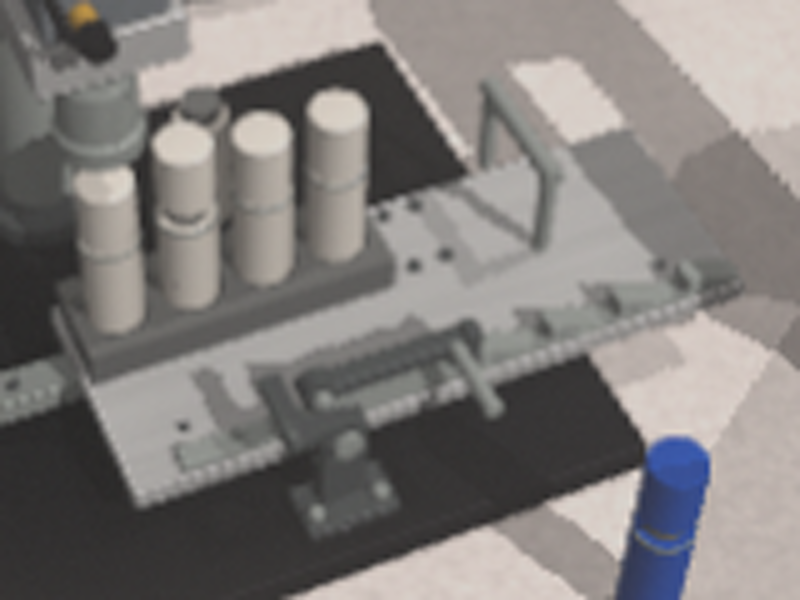

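View pics/c2.png

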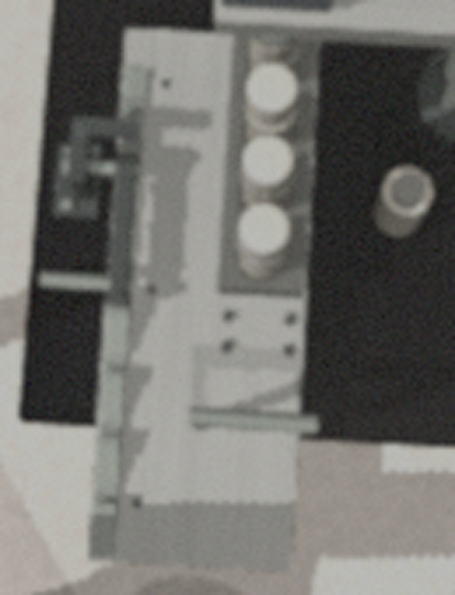

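The unpressed bottle is the second from the far end. In the scene crop its top is at (187,140), with a dark neck ring at (187,217), and it sits about 10 px above the line through the other tops. Candidates that could be confused with it, in scene pixels:
- White bottles: far (236,226), 2nd (252,219), 3rd (267,215), 4th (282,211).
- Open bottle: (255,211).
- Blue bottles: (173,203), (203,182), (347,297).

I choose the second, so the bar travel is 0.042. Now I'll find the rig pose.

```bash
cat > h.py <<'E'
from station import arm
import numpy as np, cv2
from scipy.optimize import least_squares
def KD(n):
    c=arm.calibration(n); f=210/np.tan(np.radians(c['fovy']/2))
    return c,np.array([[f,0,c['cx']],[0,f,c['cy']],[0,0,1.]]),np.array([c['k1'],0,0,0,0])
def proj(n,P):
    c,K,D=KD(n); return cv2.projectPoints(np.asarray(P,float).reshape(-1,3),cv2.Rodrigues(c['R'])[0],c['t'],K,D)[0][:,0]
def back(n,uv,z):
    c,K,D=KD(n); p=cv2.undistortPoints(np.array([[uv]],float),K,D)[0,0]
    o=-c['R'].T@c['t']; d=c['R'].T@np.array([p[0],p[1],1]); return o+d*(z-o[2])/d[2]
E
python3 - <<'E'
from h import *
T=lambda u,v:(215+u/3.5,160+v/3.5)
S=lambda u,v:(215+u/5,190+v/5)
b=lambda n,p,z:print(n,p,z,back(n,p,z).round(4))
hl=back("top",T(192,415),.112);hr=back("top",T(318,424),.112); print("handle",hl,hr,np.linalg.norm(hl-hr),(hl+hr)/2)
print("pin tip/root",back("top",T(40,280),.078),back("top",T(108,283),.078))
print("scene pin tip/root",back("scene",S(495,407),.078),back("scene",S(460,345),.078))
print("scene handle",back("scene",S(488,85),.112),back("scene",S(556,172),.112))
for p in [(268,89),(267,161),(264,232)]: print("cap",back("top",T(*p),.182 if p[1]!=89 else .182), back("top",T(*p),.172))
for p in [(105,180),(187,140),(262,128),(338,105)]: print("cap s",back("scene",S(*p),.172),back("scene",S(*p),.182))
for z in(.022,):
  for uv in [(235,107),(222,280),(365,287)]: print("base",back("top",uv,z))
  for uv in [(154,244),(183,327),(340,284),(298,204)]: print("base s",back("scene",uv,z))
E
```

```text
handle [ 0.46627131 -0.02807451  0.112     ] [ 0.45725892 -0.10543739  0.112     ] 0.07788606023787625 [ 0.46176511 -0.06675595  0.112     ]
pin tip/root [0.55968556 0.06767546 0.078     ] [0.55584842 0.02375575 0.078     ]
scene pin tip/root [0.55966086 0.0668359  0.078     ] [0.55396601 0.02454029 0.078     ]
scene handle [ 0.45920798 -0.1013169   0.112     ] [ 0.46300854 -0.02817776  0.112     ]
cap [ 0.65317587 -0.08303108  0.182     ] [ 0.65576079 -0.08324838  0.172     ]
cap [ 0.60918934 -0.08037779  0.182     ] [ 0.61134687 -0.08056932  0.172     ]
cap [ 0.56659865 -0.07662784  0.182     ] [ 0.56834234 -0.07678293  0.172     ]
cap s [ 0.69648775 -0.08666718  0.172     ] [ 0.69998353 -0.07798692  0.182     ]
cap s [ 0.64874667 -0.09152108  0.172     ] [ 0.65285516 -0.08277852  0.182     ]
cap s [ 0.6119184  -0.08078499  0.172     ] [ 0.61649954 -0.07218022  0.182     ]
cap s [ 0.57033775 -0.07649672  0.172     ] [ 0.57545254 -0.06794699  0.182     ]
base [0.90520107 0.04629433 0.022     ]
base [0.47402268 0.08673146 0.022     ]
base [ 0.4425614  -0.24667888  0.022     ]
base s [ 0.87882935 -0.26645492  0.022     ]
base s [0.90186598 0.02244994 0.022     ]
base s [0.49605695 0.10118856 0.022     ]
base s [ 0.43691733 -0.20824229  0.022     ]
```

>>> step_arm(
  targets="0 0 0 1; 0 0 0 1; 0 0 0 1; 0 0 0 1; 0 0 0 1",
  fingers=0.3,
  newtons=25,
)

```text
clock: 0.72
position: [0.1568, 0.6047, 0.3034]
orientation: [[-0.727, 0.687, -0.0], [0.687, 0.727, -0.001], [-0.0, -0.001, -1.0]]
ft_force: [-0.4, -0.1, -0.6]
finger_gap: 0.35
grasp_force: 0.0
```

>>> step_arm(
  targets="0 0 0 1; 0 0 0 1; 0 0 0 1; 0 0 0 1; 0 0 0 1",
)

```text
clock: 1.35
position: [0.1568, 0.6047, 0.3034]
orientation: [[-0.309, 0.951, -0.0], [0.951, 0.309, -0.001], [-0.001, -0.001, -1.0]]
ft_force: [-0.2, 0.2, -0.6]
finger_gap: 0.352
grasp_force: 0.0
```

>>> step_arm(
  targets="0 0 0 1; 0 0 0 1; 0 0 0 1; 0 0 0 1; 0 0 0 0.04",
)

```text
clock: 1.98
position: [0.1568, 0.6048, 0.3035]
orientation: [[0.086, 0.996, -0.0], [0.996, -0.086, -0.001], [-0.001, -0.0, -1.0]]
ft_force: [-0.2, 1.5, -0.6]
finger_gap: 0.347
grasp_force: 0.0
```

```bash
cat >> h.py <<'E'
def go(tx,ty,tz,ang=-5.0):
    """print the shift (tool units of 150 mm) and turn (0.1 rad) from the measured pose to a world TCP target"""
    o=arm.get_obs(); R=o['orientation']; a=np.degrees(np.arctan2(R[1,1],R[0,1]))
    print("pos",o['position'].round(4),"yaw",a.round(2),"q",o['q'].round(1),"F",o['ft_force'].round(1),"gap",round(o['finger_gap'],3),"t",o['clock'])
    print("shift",(R.T@(np.array([tx,ty,tz])-o['position'])/.15).round(3),"turn",round(-np.radians(ang-a)*10,2))
E
python3 -c "
from h import *
go(.5575,.0457,.25)"
```

```text
pos [0.1568 0.6048 0.3035] yaw -4.95 q [74.4 24.3 93.4  0.  62.4 79.3] F [-0.2  1.5 -0.6] gap 0.347 t 1.975
shift [-3.483  2.983  0.359] turn 0.01
```

>>> step_arm(
  targets="-0.2 0.17 0.02 0; -0.22 0.19 0.02 0; -0.22 0.19 0.02 0; -0.22 0.19 0.02 0; -0.22 0.19 0.02 0",
)

```text
clock: 2.6
position: [0.2824, 0.4302, 0.2888]
orientation: [[0.084, 0.996, 0.0], [0.996, -0.084, -0.0], [0.0, 0.0, -1.0]]
ft_force: [0.1, 0.3, 0.7]
finger_gap: 0.351
grasp_force: 0.0
```

>>> step_arm(
  targets="-0.22 0.19 0.02 0; -0.22 0.19 0.02 0; -0.22 0.19 0.02 0; -0.22 0.19 0.02 0; -0.22 0.19 0.02 0",
)

```text
clock: 3.22
position: [0.4101, 0.2535, 0.2739]
orientation: [[0.085, 0.996, 0.0], [0.996, -0.085, 0.0], [0.0, 0.0, -1.0]]
ft_force: [0.2, -0.0, 0.3]
finger_gap: 0.347
grasp_force: 0.0
```

>>> step_arm(
  targets="-0.22 0.19 0.02 0; -0.22 0.19 0.02 0; -0.22 0.19 0.02 0; -0.22 0.19 0.02 0; -0.22 0.19 0.02 0",
)

```text
clock: 3.85
position: [0.5377, 0.0767, 0.2588]
orientation: [[0.085, 0.996, 0.0], [0.996, -0.085, 0.0], [0.0, 0.0, -1.0]]
ft_force: [0.6, 0.1, 0.0]
finger_gap: 0.348
grasp_force: 0.0
```

>>> step_arm(
  targets="-0.2 0.15 0.06 0; 0 0 0 0",
)

```text
clock: 4.1
position: [0.5576, 0.0442, 0.2492]
orientation: [[0.088, 0.996, -0.001], [0.996, -0.088, -0.0], [-0.0, -0.001, -1.0]]
ft_force: [0.5, 0.6, -0.9]
finger_gap: 0.347
grasp_force: 0.0
```

```bash
python3 -c "
from h import *
go(.5575,.0457,.16)
im=arm.camera('top'); a=im[150:320,165:345,::-1]; cv2.imwrite('pics/c3.png',cv2.resize(a,None,fx=3.5,fy=3.5,interpolation=cv2.INTER_CUBIC))
"
```

```text
pos [0.5576 0.0442 0.2492] yaw -5.05 q [  3.3  22.9 104.1  -0.   53.    8.4] F [ 0.5  0.6 -0.9] gap 0.347 t 4.1
shift [ 0.01  -0.001  0.595] turn -0.01
```

>>> step_arm(
  targets="0.01 0 0.2 0; 0 0 0.2 0; 0 0 0.15 0; 0 0 0.1 0; 0 0 0.06 0",
)

```text
clock: 4.78
position: [0.5567, 0.0482, 0.143]
orientation: [[0.086, 0.996, -0.0], [0.996, -0.086, 0.0], [0.0, -0.0, -1.0]]
ft_force: [-0.1, -0.2, -0.5]
finger_gap: 0.35
grasp_force: 0.0
```

>>> step_arm(
  targets="0 0 0.06 0; 0 0 0.01 0; 0 0 0 0",
)

```text
clock: 5.15
position: [0.5572, 0.0476, 0.1332]
orientation: [[0.087, 0.996, 0.0], [0.996, -0.087, 0.0], [0.0, 0.0, -1.0]]
ft_force: [-0.3, -0.2, 1.3]
finger_gap: 0.347
grasp_force: 0.0
```

```bash
python3 -c "
from h import *
go(.5575,.0457,.132)
im=arm.camera('scene'); a=im[180:310,215:375,::-1]; cv2.imwrite('pics/c4.png',cv2.resize(a,None,fx=4.5,fy=4.5,interpolation=cv2.INTER_CUBIC))
"
```

```text
pos [0.5572 0.0476 0.1332] yaw -4.99 q [  3.7  33.2 107.    0.   39.8   8.6] F [-0.3 -0.2  1.3] gap 0.347 t 5.15
shift [-0.012  0.003  0.008] turn 0.0
```

View pics/c4.png

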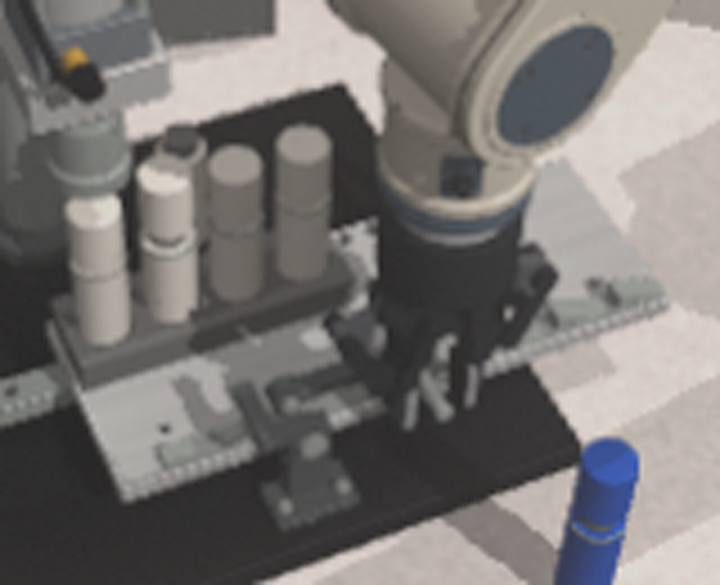

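The scene crop shows the pin at (435,390), between the two fingers at (410,400) and (475,380). The gripper is clear of the bottles, so I close.

>>> step_arm(
  targets="0 0 0 0; 0 0 0 0; 0 0 0 0; 0 0 0 0",
  fingers=1,
  newtons=25,
)

```text
clock: 5.7
position: [0.5589, 0.0474, 0.1338]
orientation: [[0.087, 0.996, 0.005], [0.996, -0.087, 0.0], [0.001, 0.005, -1.0]]
ft_force: [4.7, -1.1, -1.3]
finger_gap: 0.105
grasp_force: 25.4
```

```bash
cat >> h.py <<'E'
def arc(a0,a1,n,r=.076,ph=0.0263):
    """tool-frame (y,z) row shifts for the pin going from pawl angle a0 to a1"""
    a=np.linspace(a0,a1,n+1)+ph; y=-r*np.cos(a)/.15; z=-r*np.sin(a)/.15
    for i in range(n): print(f"0 {y[i+1]-y[i]:.3f} {z[i+1]-z[i]:.3f} 0", end="; ")
    print()
E
python3 -c "
from h import *
go(.5575,.0457,.132)
arc(0,2.15,20)"
```

```text
pos [0.5589 0.0474 0.1338] yaw -5.01 q [  3.6  33.2 106.9  -0.   39.7   8.7] F [ 4.7 -1.1 -1.3] gap 0.105 t 5.7
shift [-0.012 -0.009  0.012] turn -0.0
0 0.004 -0.054 0; 0 0.010 -0.053 0; 0 0.016 -0.052 0; 0 0.021 -0.050 0; 0 0.027 -0.048 0; 0 0.032 -0.044 0; 0 0.036 -0.041 0; 0 0.040 -0.037 0; 0 0.044 -0.032 0; 0 0.047 -0.027 0; 0 0.050 -0.022 0; 0 0.052 -0.017 0; 0 0.053 -0.011 0; 0 0.054 -0.005 0; 0 0.054 0.001 0; 0 0.054 0.007 0; 0 0.053 0.012 0; 0 0.051 0.018 0; 0 0.049 0.023 0; 0 0.046 0.029 0;
```

>>> step_arm(
  targets="0 0.014 -0.054 0; 0 0.01 -0.053 0; 0 0.016 -0.052 0; 0 0.021 -0.05 0; 0 0.027 -0.048 0",
)

```text
clock: 6.32
position: [0.5694, 0.0464, 0.1717]
orientation: [[0.087, 0.996, -0.002], [0.996, -0.087, -0.0], [-0.0, -0.002, -1.0]]
ft_force: [0.1, -1.2, -1.6]
finger_gap: 0.106
grasp_force: 24.3
```

```bash
python3 -c "
from h import *
go(.5575,.0457,.132)"
```

```text
pos [0.5694 0.0464 0.1717] yaw -4.98 q [  3.5  30.3 104.8   0.   45.    8.4] F [ 0.1 -1.2 -1.6] gap 0.106 t 6.325
shift [-0.012 -0.078  0.265] turn 0.0
```

Forces are tiny and the pawl is following. I'll continue the arc.

>>> step_arm(
  targets="0 0.032 -0.044 0; 0 0.036 -0.041 0; 0 0.04 -0.037 0; 0 0.044 -0.032 0; 0 0.047 -0.027 0",
)

```text
clock: 6.95
position: [0.5971, 0.0439, 0.1997]
orientation: [[0.087, 0.996, -0.008], [0.996, -0.087, -0.0], [-0.001, -0.007, -1.0]]
ft_force: [-10.2, -2.7, 16.1]
finger_gap: 0.102
grasp_force: 25.8
```

>>> step_arm(
  targets="0 0.05 -0.022 0; 0 0.052 -0.017 0; 0 0.053 -0.011 0; 0 0.054 -0.005 0; 0 0.054 0.001 0",
)

```text
clock: 7.58
position: [0.6394, 0.0395, 0.2076]
orientation: [[0.087, 0.996, -0.0], [0.996, -0.087, -0.001], [-0.001, -0.0, -1.0]]
ft_force: [-2.9, -3.2, 1.9]
finger_gap: 0.104
grasp_force: 26.0
```

>>> step_arm(
  targets="0 0.054 0.007 0; 0 0.053 0.012 0; 0 0.051 0.018 0; 0 0.049 0.023 0; 0 0.046 0.029 0",
)

```text
clock: 8.2
position: [0.6776, 0.0363, 0.1939]
orientation: [[0.087, 0.996, 0.001], [0.996, -0.087, -0.001], [-0.001, 0.001, -1.0]]
ft_force: [-0.8, -5.1, 2.9]
finger_gap: 0.105
grasp_force: 26.3
```

>>> step_arm(
  targets="0 0 0 0; 0 0 0 0",
)

```text
clock: 8.45
position: [0.6777, 0.0363, 0.1939]
orientation: [[0.087, 0.996, 0.001], [0.996, -0.087, -0.001], [-0.001, 0.001, -1.0]]
ft_force: [0.8, -5.5, 2.0]
finger_gap: 0.104
grasp_force: 26.1
```

```bash
python3 -c "
from h import *
go(.5575,.0457,.132)"
```

```text
pos [0.6777 0.0363 0.1939] yaw -4.98 q [ 2.1 35.9 89.9 -0.1 54.2  7.1] F [ 0.8 -5.5  2. ] gap 0.104 t 8.45
shift [-0.007 -0.804  0.411] turn 0.0
```

>>> step_arm(
  targets="0 0 0 0; 0 0 0 0; 0 0 -0.15 0; 0 0 -0.2 0; 0 -0.1 -0.15 0",
  fingers=0.2,
)

```text
clock: 9.07
position: [0.6628, 0.0387, 0.2696]
orientation: [[0.087, 0.996, 0.002], [0.996, -0.087, 0.0], [0.0, 0.002, -1.0]]
ft_force: [0.0, -0.2, 0.6]
finger_gap: 0.4
grasp_force: 0.0
```

>>> step_arm(
  targets="0 -0.25 0 0; 0 -0.3 0 0; 0 -0.3 0 0; -0.1 -0.3 0 0; -0.25 -0.2 0 0",
)

```text
clock: 9.7
position: [0.4539, 0.0044, 0.2684]
orientation: [[0.084, 0.996, -0.0], [0.996, -0.084, 0.0], [0.0, -0.0, -1.0]]
ft_force: [0.7, -0.3, 0.6]
finger_gap: 0.397
grasp_force: 0.0
```

>>> step_arm(
  targets="-0.25 -0.1 0 0; -0.15 0 0 0; 0 0 0 0",
)

```text
clock: 10.07
position: [0.4355, -0.0555, 0.2687]
orientation: [[0.089, 0.996, 0.001], [0.996, -0.089, 0.0], [0.0, 0.001, -1.0]]
ft_force: [0.0, 1.5, -0.3]
finger_gap: 0.4
grasp_force: 0.0
```

```bash
python3 -c "
from h import *
go(.4613,-.066,.166)
im=arm.camera('scene'); a=im[170:310,205:385,::-1]; cv2.imwrite('pics/c5.png',cv2.resize(a,None,fx=4,fy=4,interpolation=cv2.INTER_CUBIC))
"
```

```text
pos [ 0.4355 -0.0555  0.2687] yaw -5.11 q [ -8.8  11.5 117.8   0.   50.7  -3.7] F [ 0.   1.5 -0.3] gap 0.4 t 10.075
shift [-0.054  0.177  0.685] turn -0.02
```

View pics/c5.png

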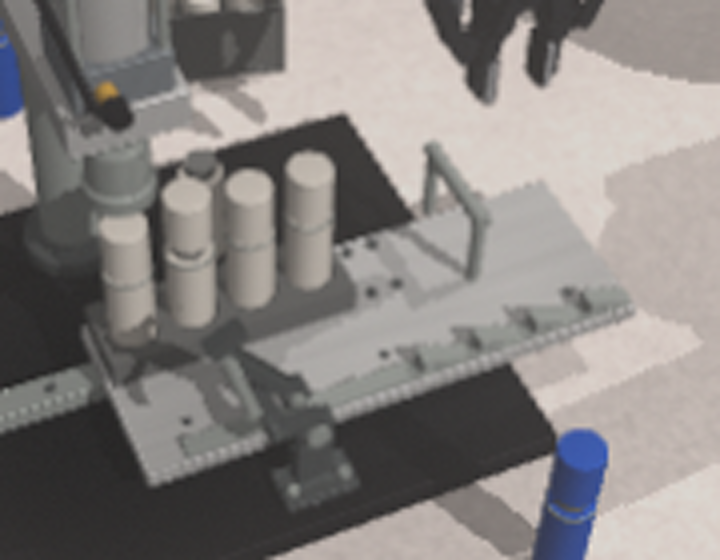

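The pawl now lies thrown over, from about (300,420) to (160,330), and stays there by itself. All four bottles stand, and the four rack teeth are free. Next I go down on the handle.

>>> step_arm(
  targets="-0.054 0.177 0.1 0; 0 0 0.2 0; 0 0 0.2 0; 0 0 0.12 0; 0 0 0.06 0",
)

```text
clock: 10.75
position: [0.4612, -0.0641, 0.1653]
orientation: [[0.086, 0.996, -0.002], [0.996, -0.086, 0.0], [0.0, -0.002, -1.0]]
ft_force: [0.7, 0.2, -0.3]
finger_gap: 0.398
grasp_force: 0.0
```

```bash
python3 -c "
from h import *
go(.4613,-.066,.166)
S=lambda u,v:(205+u/4,170+v/4)
" 
```

```text
pos [ 0.4612 -0.0641  0.1653] yaw -4.92 q [ -9.4  24.3 118.1   0.   37.6  -4.5] F [ 0.7  0.2 -0.3] gap 0.398 t 10.75
shift [-0.012  0.002 -0.005] turn 0.01
```

>>> step_arm(
  targets="0 0 0 0; 0 0 0 0; 0 0 0 0; 0 0 0 0",
  fingers=1,
  newtons=40,
)

```text
clock: 11.25
position: [0.4617, -0.0648, 0.1666]
orientation: [[0.087, 0.996, 0.001], [0.996, -0.087, 0.001], [0.001, 0.001, -1.0]]
ft_force: [3.9, 5.0, -10.0]
finger_gap: 0.125
grasp_force: 38.9
```

```bash
python3 -c "
from h import *
go(.4613,-.066,.166)
" 
```

```text
pos [ 0.4617 -0.0648  0.1666] yaw -5.02 q [-9.500e+00  2.420e+01  1.181e+02  1.000e-01  3.760e+01 -4.500e+00] F [  3.9   5.  -10. ] gap 0.125 t 11.25
shift [-0.008 -0.002  0.004] turn -0.0
```

>>> step_arm(
  targets="0 0.02 0 0; 0 0.035 0 0; 0 0.05 0 0; 0 0.05 0 0; 0 0.05 0 0",
)

```text
clock: 11.88
position: [0.4922, -0.0678, 0.1665]
orientation: [[0.087, 0.996, -0.0], [0.996, -0.087, -0.0], [-0.0, -0.0, -1.0]]
ft_force: [-2.8, 2.0, 0.1]
finger_gap: 0.125
grasp_force: 39.8
```

>>> step_arm(
  targets="0 0.035 0 0; 0 0.02 0 0; 0 0.013 0 0; 0 0 0 0; 0 0 0 0",
)

```text
clock: 12.5
position: [0.5026, -0.0689, 0.1665]
orientation: [[0.087, 0.996, 0.001], [0.996, -0.087, -0.0], [-0.0, 0.001, -1.0]]
ft_force: [-0.1, -0.4, 0.4]
finger_gap: 0.12
grasp_force: 39.8
```

```bash
python3 -c "
from h import *
x=np.array([.9962,-.0872]);p=arm.get_obs()['position'][:2]-[.4617,-.0648]; print('travel',p@x, p@[.0872,.9962])
go(.4613,-.066,.166)
T=arm.camera('top');S=arm.camera('scene')
a=np.hstack([cv2.resize(S[180:320,215:355],(560,560),interpolation=2)[:,:,::-1]]);cv2.imwrite('pics/c6.png',a)
" 
```

```text
travel 0.041058852623784114 -0.0004795575361390635
pos [ 0.5026 -0.0689  0.1665] yaw -4.98 q [ -9.1  26.7 113.1  -0.   40.1  -4.1] F [-0.1 -0.4  0.4] gap 0.12 t 12.5
shift [-0.005 -0.276  0.003] turn 0.0
```

View pics/c6.png

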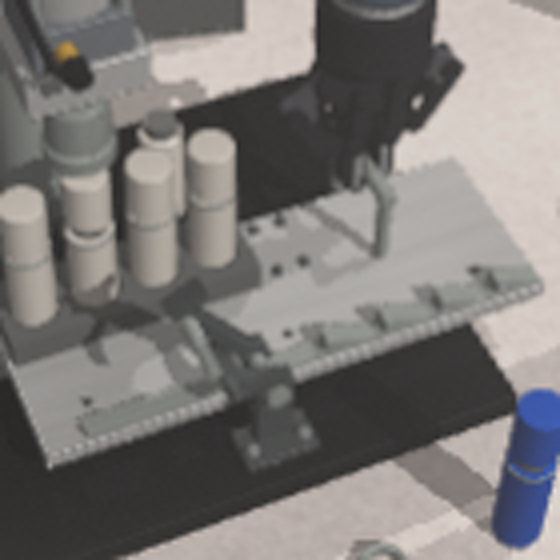

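The missed bottle, with its neck ring at (90,235), now stands under the bell. The pawl is still thrown over, with its pin at about (200,350). I release the handle and go back to the pin.

>>> step_arm(
  targets="0 0 0 0; 0 0 0 0; 0 0 -0.15 0; 0 0 -0.25 0; 0.1 0 -0.25 0",
  fingers=0.2,
)

```text
clock: 13.22
position: [0.5033, -0.0541, 0.2648]
orientation: [[0.088, 0.996, -0.0], [0.996, -0.088, -0.0], [-0.0, -0.0, -1.0]]
ft_force: [1.0, 0.0, -0.1]
finger_gap: 0.4
grasp_force: 0.0
```

>>> step_arm(
  targets="0.25 0 0 0; 0.25 0.15 0 0; 0.15 0.25 0 0; 0 0.25 0 0; 0 0.25 0 0",
)

```text
clock: 13.85
position: [0.6475, 0.0322, 0.2638]
orientation: [[0.086, 0.996, 0.0], [0.996, -0.086, -0.0], [-0.0, 0.0, -1.0]]
ft_force: [1.1, -0.8, -0.1]
finger_gap: 0.398
grasp_force: 0.0
```

>>> step_arm(
  targets="0 0.15 0 0; 0 0.05 0 0; 0 0 0 0",
)

```text
clock: 14.22
position: [0.6759, 0.0291, 0.2635]
orientation: [[0.087, 0.996, -0.001], [0.996, -0.087, -0.0], [-0.0, -0.001, -1.0]]
ft_force: [-0.2, -0.1, -0.1]
finger_gap: 0.401
grasp_force: 0.0
```

```bash
python3 -c "
from h import *
go(.681,.038,.192)
im=arm.camera('top'); a=im[130:300,195:335,::-1]; cv2.imwrite('pics/c7.png',cv2.resize(a,None,fx=3.5,fy=3.5,interpolation=2))" 
```

```text
pos [0.6759 0.0291 0.2635] yaw -4.98 q [ 1.5 31.  88.  -0.  61.   6.4] F [-0.2 -0.1 -0.1] gap 0.401 t 14.225
shift [0.062 0.029 0.477] turn 0.0
```

>>> step_arm(
  targets="0.062 0.029 0 0; 0 0 0.15 0; 0 0 0.18 0; 0 0 0.1 0; 0 0 0.047 0",
)

```text
clock: 14.9
position: [0.6811, 0.0383, 0.1916]
orientation: [[0.087, 0.996, -0.001], [0.996, -0.087, 0.0], [-0.0, -0.001, -1.0]]
ft_force: [0.5, 0.1, 0.3]
finger_gap: 0.402
grasp_force: 0.0
```

>>> step_arm(
  targets="0 0 0 0; 0 0 0 0; 0 0 0 0; 0 0 0 0; 0 0 0 0",
  fingers=1,
  newtons=25,
)

```text
clock: 15.52
position: [0.6814, 0.038, 0.1928]
orientation: [[0.087, 0.996, 0.0], [0.996, -0.087, 0.0], [0.0, 0.0, -1.0]]
ft_force: [-3.3, 2.1, 3.4]
finger_gap: 0.104
grasp_force: 24.8
```

```bash
python3 -c "
from h import *
go(.681,.038,.192); arc(2.2,0.0,20)" 
```

```text
pos [0.6814 0.038  0.1928] yaw -4.99 q [ 2.2 36.3 89.3  0.  54.4  7.2] F [-3.3  2.1  3.4] gap 0.104 t 15.525
shift [-0.    -0.003  0.006] turn 0.0
0 -0.046 -0.031 0; 0 -0.049 -0.026 0; 0 -0.052 -0.021 0; 0 -0.054 -0.015 0; 0 -0.055 -0.009 0; 0 -0.056 -0.003 0; 0 -0.056 0.003 0; 0 -0.055 0.009 0; 0 -0.054 0.015 0; 0 -0.052 0.021 0; 0 -0.049 0.027 0; 0 -0.046 0.032 0; 0 -0.042 0.037 0; 0 -0.038 0.041 0; 0 -0.033 0.045 0; 0 -0.028 0.048 0; 0 -0.022 0.051 0; 0 -0.017 0.053 0; 0 -0.011 0.055 0; 0 -0.005 0.056 0;
```

>>> step_arm(
  targets="0 -0.046 -0.031 0; 0 -0.049 -0.026 0; 0 -0.052 -0.021 0; 0 -0.054 -0.015 0; 0 -0.055 -0.009 0",
)

```text
clock: 16.15
position: [0.6431, 0.0418, 0.2086]
orientation: [[0.087, 0.996, 0.002], [0.996, -0.087, 0.001], [0.001, 0.002, -1.0]]
ft_force: [1.9, 4.8, -0.5]
finger_gap: 0.101
grasp_force: 24.8
```

>>> step_arm(
  targets="0 -0.056 -0.003 0; 0 -0.056 0.003 0; 0 -0.055 0.009 0; 0 -0.054 0.015 0; 0 -0.052 0.021 0",
)

```text
clock: 16.77
position: [0.6014, 0.0455, 0.2008]
orientation: [[0.087, 0.996, -0.001], [0.996, -0.087, 0.001], [0.001, -0.001, -1.0]]
ft_force: [4.9, 2.7, -5.8]
finger_gap: 0.105
grasp_force: 24.5
```

>>> step_arm(
  targets="0 -0.049 0.027 0; 0 -0.046 0.032 0; 0 -0.042 0.037 0; 0 -0.038 0.041 0; 0 -0.033 0.045 0",
)

```text
clock: 17.4
position: [0.5711, 0.0479, 0.1734]
orientation: [[0.087, 0.996, 0.001], [0.996, -0.087, 0.0], [0.001, 0.001, -1.0]]
ft_force: [6.2, 5.4, -1.7]
finger_gap: 0.105
grasp_force: 25.0
```

>>> step_arm(
  targets="0 -0.028 0.048 0; 0 -0.022 0.051 0; 0 -0.017 0.053 0; 0 0 0 0",
)

```text
clock: 17.9
position: [0.5616, 0.0487, 0.1505]
orientation: [[0.087, 0.996, 0.002], [0.996, -0.087, 0.0], [0.001, 0.002, -1.0]]
ft_force: [5.5, 4.1, -1.5]
finger_gap: 0.101
grasp_force: 25.6
```

```bash
python3 -c "
from h import *
go(.5589,.0474,.1335)" 
```

```text
pos [0.5616 0.0487 0.1505] yaw -4.98 q [  3.7  31.8 106.3   0.   41.9   8.7] F [ 5.5  4.1 -1.5] gap 0.101 t 17.9
shift [-0.011 -0.017  0.114] turn 0.0
```

>>> step_arm(
  targets="0 -0.006 0.03 0; 0 -0.005 0.03 0; 0 -0.002 0.025 0; 0 0 0.02 0; 0 0 0 0",
)

```text
clock: 18.52
position: [0.5594, 0.0489, 0.135]
orientation: [[0.087, 0.996, 0.001], [0.996, -0.087, 0.0], [0.0, 0.001, -1.0]]
ft_force: [4.6, 5.7, -0.7]
finger_gap: 0.106
grasp_force: 26.1
```

```bash
python3 -c "
from h import *
go(.5589,.0474,.1335)" 
```

```text
pos [0.5594 0.0489 0.135 ] yaw -4.99 q [  3.8  33.1 106.7   0.   40.1   8.7] F [ 4.6  5.7 -0.7] gap 0.106 t 18.525
shift [-0.01  -0.002  0.01 ] turn 0.0
```

>>> step_arm(
  targets="0 0 0.008 0; 0 0 0.008 0; 0 0 0 0",
)

```text
clock: 18.9
position: [0.5593, 0.0489, 0.1328]
orientation: [[0.087, 0.996, 0.001], [0.996, -0.087, 0.0], [0.0, 0.001, -1.0]]
ft_force: [3.1, 5.1, 0.5]
finger_gap: 0.104
grasp_force: 26.2
```

>>> step_arm(
  targets="0 0 0.01 0; 0 0 0.01 0; 0 0 0 0",
)

```text
clock: 19.27
position: [0.5593, 0.049, 0.1317]
orientation: [[0.087, 0.996, 0.001], [0.996, -0.087, 0.0], [0.001, 0.001, -1.0]]
ft_force: [-3.3, 5.0, 20.4]
finger_gap: 0.104
grasp_force: 28.1
```

The pawl seats at the home height, with 20 N upward reaction. I release it and go to the handle to push the bar's tooth against the nose.

>>> step_arm(
  targets="0 0 -0.015 0; 0 0 0 0; 0 0 0 0; 0 0 -0.2 0; 0 0 -0.25 0",
  fingers=0.2,
)

```text
clock: 19.9
position: [0.5583, 0.0484, 0.1988]
orientation: [[0.087, 0.996, -0.004], [0.996, -0.087, -0.0], [-0.001, -0.004, -1.0]]
ft_force: [0.6, 0.2, -0.3]
finger_gap: 0.402
grasp_force: 0.0
```

>>> step_arm(
  targets="0 -0.1 -0.25 0; -0.2 -0.2 -0.2 0; -0.25 -0.1 0 0; -0.25 0 0 0; 0 0 0 0",
)

```text
clock: 20.52
position: [0.4897, -0.0526, 0.2667]
orientation: [[0.09, 0.996, -0.001], [0.996, -0.09, -0.0], [-0.0, -0.001, -1.0]]
ft_force: [0.2, 0.4, -0.4]
finger_gap: 0.399
grasp_force: 0.0
```

```bash
python3 -c "
from h import *
go(.5026,-.0685,.166)
S=arm.camera('scene'); cv2.imwrite('pics/c8.png',cv2.resize(S[180:320,215:375],(800,700),interpolation=2)[100:,:,::-1])" 
```

```text
pos [ 0.4897 -0.0526  0.2667] yaw -5.15 q [ -7.5  16.1 111.6  -0.   52.3  -2.3] F [ 0.2  0.4 -0.4] gap 0.399 t 20.525
shift [-0.098  0.095  0.672] turn -0.03
```

View pics/c8.png

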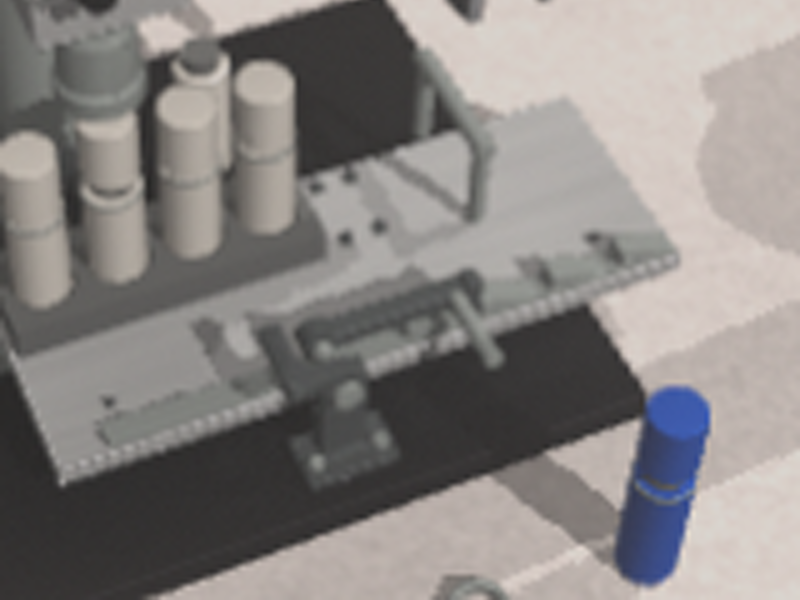

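The pawl is down, with its pin tip at (492,360). That is the same image position as at the start, so it is home one tooth on. The missed bottle, with its neck ring at (112,192), is under the bell. Now I push the bar gently until the tooth bears on the nose.

>>> step_arm(
  targets="-0.098 0.095 0.1 0; 0 0 0.2 0; 0 0 0.2 0; 0 0 0.12 0; 0 0 0.05 0",
)

```text
clock: 21.2
position: [0.5028, -0.0658, 0.165]
orientation: [[0.086, 0.996, -0.003], [0.996, -0.086, 0.001], [0.0, -0.003, -1.0]]
ft_force: [0.1, 0.1, 1.0]
finger_gap: 0.404
grasp_force: 0.0
```

>>> step_arm(
  targets="0 0 0 0; 0 0 0 0; 0 0 0 0; 0 0 0 0; 0 0 0 0",
  fingers=1,
  newtons=40,
)

```text
clock: 21.82
position: [0.5034, -0.0664, 0.1665]
orientation: [[0.087, 0.996, 0.0], [0.996, -0.087, 0.001], [0.001, 0.0, -1.0]]
ft_force: [1.3, 5.7, -5.4]
finger_gap: 0.121
grasp_force: 39.1
```

>>> step_arm(
  targets="0 0.005 0 0; 0 0.003 0 0; 0 0 0 0",
)

```text
clock: 22.2
position: [0.5037, -0.0664, 0.1665]
orientation: [[0.087, 0.996, -0.002], [0.996, -0.087, 0.001], [0.001, -0.002, -1.0]]
ft_force: [-2.8, 4.6, -2.1]
finger_gap: 0.121
grasp_force: 39.4
```

>>> step_arm(
  targets="0 0.004 0 0; 0 0.004 0 0; 0 0 0 0",
)

```text
clock: 22.58
position: [0.5049, -0.0665, 0.1665]
orientation: [[0.087, 0.996, -0.002], [0.996, -0.087, 0.001], [0.001, -0.002, -1.0]]
ft_force: [-1.7, 5.7, -1.9]
finger_gap: 0.124
grasp_force: 39.4
```

>>> step_arm(
  targets="0 0.004 0 0; 0 0.004 0 0; 0 0 0 0",
)

```text
clock: 22.95
position: [0.5052, -0.0665, 0.1665]
orientation: [[0.087, 0.996, -0.004], [0.996, -0.087, 0.001], [0.001, -0.004, -1.0]]
ft_force: [-5.0, 5.0, 2.7]
finger_gap: 0.12
grasp_force: 39.8
```

>>> step_arm(
  targets="0 0.005 0 0; 0 0.005 0 0; 0 0 0 0",
)

```text
clock: 23.32
position: [0.5055, -0.0666, 0.1664]
orientation: [[0.087, 0.996, -0.007], [0.996, -0.087, 0.001], [0.001, -0.007, -1.0]]
ft_force: [-10.0, 4.7, 7.1]
finger_gap: 0.127
grasp_force: 40.3
```

The tooth bears on the nose: force rises to 10 N without motion. I relax, release and withdraw.

>>> step_arm(
  targets="0 -0.008 0 0; 0 0 0 0",
)

```text
clock: 23.58
position: [0.5053, -0.0665, 0.1665]
orientation: [[0.087, 0.996, -0.004], [0.996, -0.087, 0.001], [0.001, -0.004, -1.0]]
ft_force: [-4.9, 4.5, 1.5]
finger_gap: 0.124
grasp_force: 39.9
```

>>> step_arm(
  targets="0 0 0 0; 0 0 0 0; 0 0 -0.15 0; 0 0 -0.25 0; 0 -0.05 -0.25 0",
  fingers=0.2,
)

```text
clock: 24.2
position: [0.5004, -0.0667, 0.2653]
orientation: [[0.087, 0.996, 0.001], [0.996, -0.087, -0.001], [-0.0, 0.001, -1.0]]
ft_force: [0.7, -0.0, -0.8]
finger_gap: 0.398
grasp_force: 0.0
```

>>> step_arm(
  targets="0 -0.2 -0.1 0; 0 -0.1 0 0; 0 0 0 0; 0 0 0 0",
)

```text
clock: 24.7
position: [0.4555, -0.0626, 0.2784]
orientation: [[0.087, 0.996, -0.0], [0.996, -0.087, -0.0], [-0.0, -0.0, -1.0]]
ft_force: [-0.1, 0.1, 0.2]
finger_gap: 0.398
grasp_force: 0.0
```

```bash
python3 -c "
from h import *
go(.5026,-.0685,.166)
S=arm.camera('scene'); cv2.imwrite('pics/c9.png',cv2.resize(S[180:320,215:375],(800,700),interpolation=2)[100:,:,::-1])" 
```

```text
pos [ 0.4555 -0.0626  0.2784] yaw -4.99 q [ -9.3  12.4 114.9  -0.   52.7  -4.3] F [-0.1  0.1  0.2] gap 0.398 t 24.7
shift [-0.012  0.316  0.749] turn 0.0
```

View pics/c9.png

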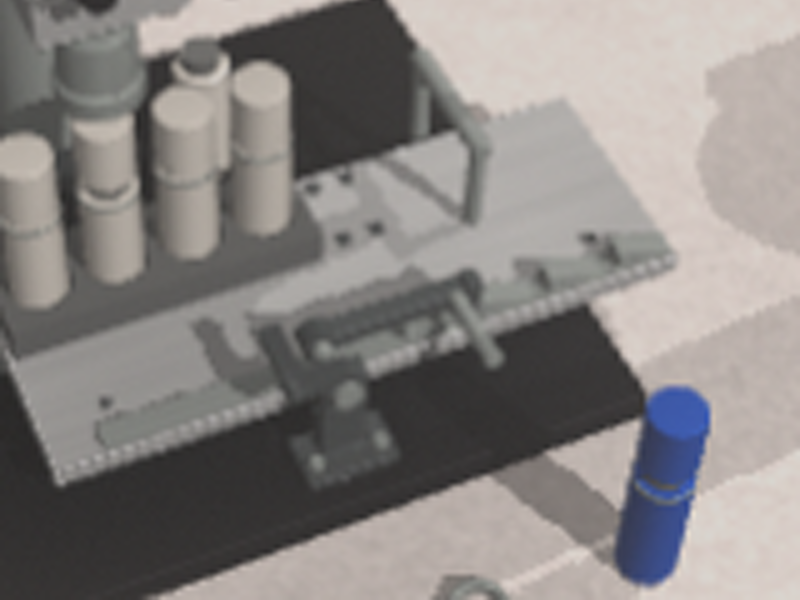

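The pawl is home, with its pin tip at (492,360). The missed bottle is under the bell at (108,190), all the bottles are standing and the arm is clear.

```bash
python3 -c "
from h import *
print(arm.close_job())"
```

```text
the job is handed in; nothing more can be done
None
```

The missed bottle, second from the far end, now stands under the press bell with the pawl home and locking the bar; all four bottles on the bar are standing, and the job is handed in at about 25 s.

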